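# Stow the azimuth circle and shut its case

## Task

The copper lamp reflector has been left in the open instrument case: take it out and stand it upright, mouth down, in the middle of the round cork mat, then take the glass azimuth circle by its bridge and set it down gently, flat and bridge up, on the floor of the case. Last, lower the hinged lid smoothly, without letting it slam, until it is fully shut over the circle. Leave everything else on the bench where it is.

Things in the scene. Friction and masses are not known exactly. Their poses are not given: they have to be found in the camera images.
- case: dark wooden instrument case without its lid: open box fixed to the bench, outside 152 (x) by 200 (y) by 66 high, walls and floor 6 thick. Origin: centre of its underside; its +x side carries the hinge, z up. It stands at a different place and yaw each time
- lid (a joint): lid angle: 0 shut, grows opening, stop at 1.9 rad; starts open at 1.6 to 1.85. Hinge axis parallel to the case's y, stiff (0.34 N m): the lid stays at any angle, about 3 N near its front edge moves it. Flat dark wooden panel, 300 g, 152 from hinge to front edge, 200 wide, 10 thick (inner face in the hinge plane, outer face 10 beyond); outer face bare but for 1 mm corner plates
- lid_hinge (a point): middle of the lid's hinge axis, on the case's far (+x) rim, 66.5 above the case's underside; its frame turns with the lid: x runs from the front edge to the hinge, z is the outward normal of the lid's outer face (up when shut)
- lid_tab (a point): centre of the brass lift tab on the lid's front edge, in the plane of the lid: 36 wide, 8 thick, its end 171 from the hinge axis
- reflector: copper lamp reflector, round, 250 g: a bell with its mouth down, 90 across the rim, narrowing to a straight upright neck 26 in diameter between 40 and 85 above its underside. Origin: centre of the mouth (underside), z up. Starts standing in the case, too tall for the lid to shut
- mat: round cork mat fixed to the bench, 130 across, 6 thick. Origin: centre of its underside. Lies in one of four places, two on each side of the case
- circle: brass and glass azimuth circle, 350 g: flat disc 110 across, 8 thick, with a central brass bridge, an upright bar 60 long (along x), 12 wide (along y), top 36 above the underside; a thin sight vane 24 wide, top at 42, stands at x +42 and a small glass prism, top at 28, at x -40. Origin: centre of underside, z up. Lies flat in another of the four places, any yaw
- cover: bystander: spare glass cover, flat brass-rimmed disc 110 across, 12 thick, with no bridge; origin centre of underside; in another of the four places
- sphere_a: bystander: painted iron sphere 84 in diameter on a small flanged foot, 98 high overall, 1.6 kg; origin centre of underside; in another of the four places
- sphere_b: bystander: a second, like sphere_a, at the back left
- door: bystander: olive bronze binnacle door lying flat, 130 by 200, 14 thick with a brass knob to 30; origin centre of underside; back right
- jar: bystander: amber glass jar with a steel cap, 60 across, 100 high, behind the case; origin centre of underside
- rule: bystander: brass parallel rule lying flat, 60 by 200, 9 thick, at the right; origin centre of underside
- driver: bystander: screwdriver 180 long lying at the left; origin under its middle
There are look-alikes about, which are no part of the job. Several things have the shape of the mat; the one meant has the colours described above.

How it is judged (in metres and radians):
On the way, in this order (a step that is already met when the one before it is completed fails the run):
1. the reflector stands on the cork mat, released, with the lid still open (horizontal distance between reflector and mat below 0.03 m and z of reflector in the frame of mat below 0.012 m and angle between reflector's own z axis and vertical below 0.1 rad and contact force between the fingers and reflector below 0.1 N and value of joint lid above 1 rad), for 0.2 s.
2. the azimuth circle lies in the case, released, with the lid still open (horizontal distance between circle and case below 0.05 m and z of circle in the frame of case below 0.012 m and angle between circle's own z axis and vertical below 0.1 rad and contact force between the fingers and circle below 0.1 N and value of joint lid above 1 rad), for 0.2 s.
3. the lid is shut (value of joint lid below 0.04 rad), for 0.2 s.
At the end, for the whole second after the job is handed in: Reflector upright (0.1 rad) on the mat, centres within 30 mm; circle flat (0.1 rad), bridge up, its underside at most 12 mm above the case's underside, centres within 50 mm; lid within 0.04 rad of shut; reflector and circle released and at rest (horizontal distance between reflector and mat below 0.03 m and z of reflector in the frame of mat below 0.012 m and angle between each of reflector, circle's own z axis and vertical below 0.1 rad and contact force between the fingers and reflector below 0.1 N and horizontal distance between circle and case below 0.05 m and z of circle in the frame of case below 0.012 m and contact force between the fingers and circle below 0.1 N and value of joint lid below 0.04 rad and linear speed of each of reflector, circle below 0.02 m/s); the robot touches nothing.
It fails at once if the circle is dropped into the case (faster than 0.4 m/s within 24 mm of its floor) (horizontal distance between circle and case below 0.05 m and z of circle in the frame of case below 0.03 m and linear speed of circle above 0.4 m/s).
It fails at once if the lid is slammed (closes faster than 2.5 rad/s) (velocity of joint lid below -2.5 rad/s).
It fails at once if the circle is rammed into the case (contact over 60 N) (contact force between circle and case above 60 N).
It fails at once if a bystander is moved more than 25 mm or tipped over (distance of any of sphere_a, sphere_b, cover, door, jar, rule, driver from where it was at the start of the episode above 0.025 m or angle between any of sphere_a, sphere_b, cover, door, jar, rule's own z axis and vertical above 0.5 rad).
It also fails if it takes over 72 s, if anything falls off the work surface, if the arm or the gripper's body presses on something with over 40 N, if the wrist force passes 120 N, or if a joint passes its speed limit or range.

## Robot

A 6-joint arm with a two-finger parallel gripper is mounted at the origin on the work surface. World frame = base frame: x ahead of the robot, y to its left, z up, the work surface at z = 0. Lengths are in m, angles in degrees, forces in N, time in s.
With the tool pointing down it reaches from about 0.4 to 0.825 m from the base axis. Payload 7 kg.
Tool frame: the origin (TCP) lies midway between the tips of the shut fingers; the grasp point (between the pads) lies ctrl.grasp_offset behind it (ctrl.grasp_offset is the distance from the TCP to the grasp point, in m); z points along the fingers, y is the line along which they close (so a half turn about z gives the same grasp; the last joint's range is limited). The gripper opens to 88 mm and grips with 3 to 60 N. Pads are 19 mm wide; open, the fingers measure 130 mm over their backs; the gripper's body (78 mm by 193 mm) begins 47 mm behind the grasp point.
Start: joints at [-47.091, 20.546, 0.682, 0, -70.136, -16.507], TCP at [0.3, -0.605, 0.227] pointing down, gripper open.
Joint ranges: [-176.03, 176.03], [-82.01, 121.73], [-58.28, 71.71], [-173.87, 95.51], [-174.79, -0.11], [-173.66, 173.66]. Speed limits (degrees/s): [136.94, 136.94, 172.46, 180, 180, 180].

## Interface

Orientations are given as [roll, pitch, yaw] about the fixed x, y, z axes, in that order (R = Rz(yaw) Ry(pitch) Rx(roll)).
In Python, from plant import ctrl gives the robot as it stands. The module is installed in compiled form; this text tells all that it offers.
- The arm moves only by the tool send_rows, never from a script. Its argument "increments" is a list that holds one entry, the list of rows, each a list of 4 numbers: the shift along the world's x, y, z normalised to -1 to 1, where 1 is 0.2 m, then the turn about the world's z normalised to -1 to 1, where 1 is 1.5 rad. In form: [[[x, y, z, roll], ...]]. A call has 1 to 12 rows; each row is the pose to reach, as a shift and turn from the pose commanded when the call began; what a row does not reach only later rows make up. A row lasts 1/8 s, in which the tool goes at most 62.5 mm and 10.7 degrees, less where a joint would pass 70% of its speed; a pose out of reach is approached as far as the arm can. A call with a number of a shift or a turn outside -1 to 1 is refused whole. A call with a gripper value outside its range is refused whole. "jaw" is the opening, from 0 (shut) to 1 (fully open), set as the call begins (left out, the last holds). The fingers move at their own pace and stop on an object; the grip force is fixed at half the most. Time passes only in rows, so rows that repeat a pose let the fingers close. It gives the time, the measured TCP pose, the force, the opening and the grip force at its end, in the units of the state.
- ctrl.get_obs(): the state, without advancing time (a new reading comes with each control period).
- ctrl.snapshot(name): name is "scene" or "top"; returns the picture (400x640x3 uint8, red, green, blue); there is no depth.
- ctrl.calibration(name): a dict with "mtx" (3x3 intrinsics, pixels), "eye" and "attitude" of the camera in the world. Camera axes: x right, y up, looking along -z (the intrinsics and any distortion apply to the point x, -y, -z); pixel columns grow to the right and rows downward; lengths in m; the calibration is good to about 2 mm. A picture is of the moment at which its call begins. calibration takes no time and is no camera call.
- ctrl.close_job(): hands the job in; it is judged then, once.
Trained networks look in the newest picture that a camera, given by its name, has taken for a name from the list of things; names that differ only in an ending like _2 or _b are one class to them, and where a whole thing is asked for, a point or a joint stands for the part that bears it (a point fixed in the world has none). Each returns a list of dicts, best first, with "conf" (0 to 1); they miss things now and then, are a little off and sometimes report something else, mostly with a low value. They report only what shows in the picture. A call takes as long as a camera call. They do not tell look-alikes from the thing itself.
- ctrl.trace(thing, camera): "mask" (400x640 bool, what is visible of it) and "bbox" ([left, top, right, bottom] in pixels, round what is visible of it).
- ctrl.spot_point(thing, camera): "pixel" ([row, column] in pixels: a listed point, or the origin of a listed thing).
The state is a dict: "clock": time; "joint_pos": joint angles; "qvel": joint speeds; "tau": joint torques, N m; "tool_pos": TCP position; "orientation": TCP orientation; "force": force on the tool from outside, world axes, zero at the start; "moment": the same for the moment, N m; "opening": finger opening in m; "gripper_force": force on a finger pad.
Only numpy, scipy, OpenCV 4.12 (cv2) and the standard library are available. Lean on these libraries where they do the work, as an engineer would, in place of code of your own. Each camera call takes 0.05 s, during which the arm holds its last target. There are 200 camera calls.

## Working session

There is one attempt and no reset: what is moved stays moved. The work goes in short steps, Python scripts to look and compute and a tool call to move; the robot and the scene stay as the last step left them, time stands still between calls to the robot, and variables do not carry over. Pictures are saved under pics/ and viewed, at most 10 in all, crops included, and the job is handed in when it is done.

Besides the shell and the picture viewer there is one more tool, called after "Call:" by a JSON object that holds its "method" and its "body". send_rows: Moves the arm, as the interface text tells. Its arguments: {"type":"object","properties":{"increments":{"type":"array"},"jaw":{"type":"number"}},"required":["increments"]}

```bash
mkdir -p pics; cat > h.py <<'E'
import numpy as np, cv2
from plant import ctrl
from scipy.spatial.transform import Rotation as R
def cal(c):
    k=ctrl.calibration(c); A=np.array(k["attitude"],float)
    return np.array(k["mtx"]),np.array(k["eye"]),A,k
def rot(A):
    return A if A.shape==(3,3) else (R.from_euler('xyz',A,degrees=True).as_matrix())
def ray(c,row,col):
    K,e,A,k=cal(c); p=np.linalg.inv(K)@[col,row,1]; d=rot(A)@[p[0],-p[1],-p[2]]
    return e,d/np.linalg.norm(d)
def atz(c,row,col,z):
    e,d=ray(c,row,col); return e+d*(z-e[2])/d[2]
def proj(c,P):
    K,e,A,k=cal(c); q=rot(A).T@(np.array(P,float)-e); q=K@[q[0],-q[1],-q[2]]; return np.array([q[1]/q[2],q[0]/q[2]])
def save(c,n):
    im=ctrl.snapshot(c); cv2.imwrite("pics/"+n,im[:,:,::-1]); return im
E
python3 - <<'E'
from h import *
for c in("scene","top"):
    print(ctrl.calibration(c)); save(c,c+"0.png")
    for t in["case","lid","reflector","mat","circle","cover","sphere_a","jar","rule","driver","door"]:
        r=ctrl.trace(t,c); print(c,t,[(round(x["conf"],2),[int(v) for v in x["bbox"]]) for x in r][:4])
    for t in["case","lid_hinge","lid_tab","reflector","mat","circle"]:
        print(c,t,[(round(x["conf"],2),np.round(x["pixel"],1).tolist()) for x in ctrl.spot_point(t,c)][:4])
print(ctrl.get_obs(),ctrl.grasp_offset)
E
```

```text
{'mtx': array([[465.74958241,   0.        , 326.98594115],
       [  0.        , 465.74958241, 208.05335286],
       [  0.        ,   0.        ,   1.        ]]), 'eye': array([1.63016787, 0.14582888, 0.91303244]), 'attitude': array([53.17988193, -0.11376066, 96.59730875])}
scene case [(0.65, [269, 184, 343, 249])]
scene lid [(0.63, [266, 185, 340, 230])]
scene reflector [(0.73, [381, 203, 425, 228]), (0.68, [272, 183, 344, 246])]
scene mat [(0.95, [391, 166, 428, 189]), (0.9, [440, 210, 485, 232]), (0.76, [436, 179, 477, 204]), (0.74, [381, 198, 427, 230])]
scene circle [(0.65, [227, 190, 261, 213]), (0.27, [184, 261, 266, 302])]
scene cover [(0.95, [214, 217, 247, 245])]
scene sphere_a [(0.71, [269, 185, 342, 234]), (0.65, [393, 218, 425, 252]), (0.63, [373, 247, 404, 284]), (0.17, [427, 248, 469, 268])]
scene jar [(0.56, [295, 258, 319, 303])]
scene rule [(0.84, [171, 193, 206, 235])]
scene driver [(0.63, [425, 251, 490, 276])]
scene door [(0.82, [186, 258, 266, 299])]
scene case [(0.67, [232.1, 310.9])]
scene lid_hinge [(0.95, [228.2, 308.2])]
scene lid_tab [(0.92, [190.0, 306.9]
[... 1497 characters left out ...]
 [219.0, 415.8])]
{'clock': 1.8, 'joint_pos': array([-4.70918554e+01,  2.05481857e+01,  6.79646658e-01, -9.11920322e-04,
       -7.01348728e+01, -1.65065326e+01]), 'qvel': array([-0.21966522, -0.005167  , -0.00581899,  0.02018807,  0.02076759,
        0.00663034]), 'tau': array([-1.46287075e-04, -5.82380247e+01,  2.93300486e+01,  7.00225756e+00,
        1.24132336e-02, -2.28121974e-05]), 'tool_pos': array([ 0.30010952, -0.60457298,  0.22652016]), 'orientation': array([ 1.79996485e+02, -1.47092090e-04, -1.53598698e+02]), 'force': array([-0.3744615 ,  0.07671354, -0.34954699]), 'moment': array([-0.00251373,  0.02623555, -0.02437975]), 'gripper_force': 0.0, 'opening': 0.0876751178546837} 0.0188
```

View pics/scene0.png

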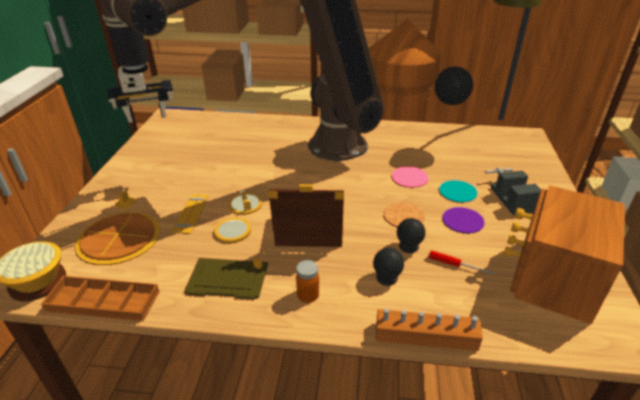

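View pics/top0.png

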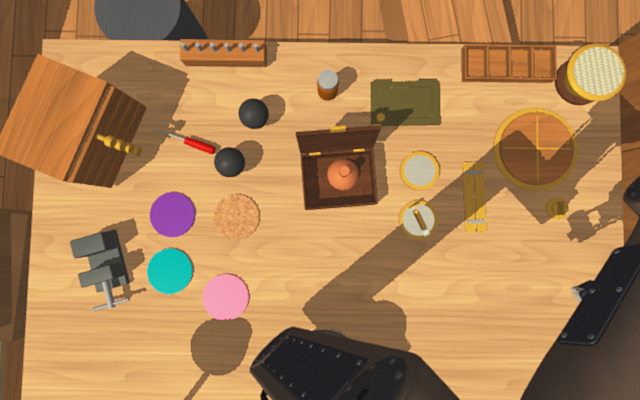

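The scene camera shows the case with its lid raised (row 215, col 307). Candidates in the top view:
- **Mat:** cork disc (215,237), purple (214,172), teal (270,170), pink (297,225). I choose the cork one.
- **Circle:** disc with bridge (219,417), plain cover (170,420). I choose the one with the bridge.
- **Reflector:** the copper bell in the case (174,343).

Next is a close crop to check these choices.

```bash
python3 - <<'E'
from h import *
im=cv2.imread("pics/top0.png"); cv2.imwrite("pics/crop1.png",cv2.resize(im[115:245,290:445],None,fx=5,fy=4.6,interpolation=cv2.INTER_CUBIC)) if 0 else cv2.imwrite("pics/crop1.png",cv2.resize(im[115:235,290:450],None,fx=5,fy=5,interpolation=cv2.INTER_CUBIC))
f=lambda r,c,z,n="top":np.round(atz(n,r,c,z),4)
print("mat",f(215.5,237,.006), "mat scene",f(213.9,404,.006,"scene"))
ctrl.snapshot("top"); 
for t,z in(("circle",.008),("cover",.012),("mat",.006)):
    for m in ctrl.trace(t,"top")[:4]:
        ys,xs=np.nonzero(m["mask"]); (cx,cy),r=cv2.minEnclosingCircle(np.c_[xs,ys].astype(np.float32)); print(t,round(m["conf"],2),cx,cy,r,f(cy,cx,z),"diam",2*r*(1.1-z)/383)
print("refl tip",f(169,346,.095)[:2])
hsv=cv2.cvtColor(im,cv2.COLOR_BGR2HSV)
print(f(129.3,337.3,.2), f(152.8,338.4,.0665))
E
```

```text
mat [0.4316 0.2519 0.006 ] mat scene [0.4285 0.2566 0.006 ]
circle 0.94 418.1780700683594 219.12417602539062 19.63365364074707 [ 0.43   -0.2651  0.008 ] diam 0.11195796227517389
cover 0.62 419.251953125 169.94125366210938 19.527385711669922 [ 0.5702 -0.2668  0.012 ] diam 0.11094410263340405
cover 0.33 187.0 140.0 30.083316802978516 [0.6463 0.4011 0.012 ] diam 0.170917225491596
mat 0.93 236.85211181640625 216.0528106689453 22.929956436157227 [0.43   0.2523 0.006 ] diam 0.1309941114420679
mat 0.92 169.30152893066406 269.6643981933594 23.418394088745117 [0.2746 0.4402 0.006 ] diam 0.1337844550030661
mat 0.75 172.5 213.9499969482422 22.9228515625 [0.4329 0.4372 0.006 ] diam 0.13095352276436034
mat 0.68 226.16543579101562 296.49041748046875 23.622648239135742 [0.2023 0.276  0.006 ] diam 0.1349513168334961
refl tip [ 0.559  -0.0527]
[ 0.6403 -0.0244  0.2   ] [ 0.6067 -0.0332  0.0665]
```

View pics/crop1.png

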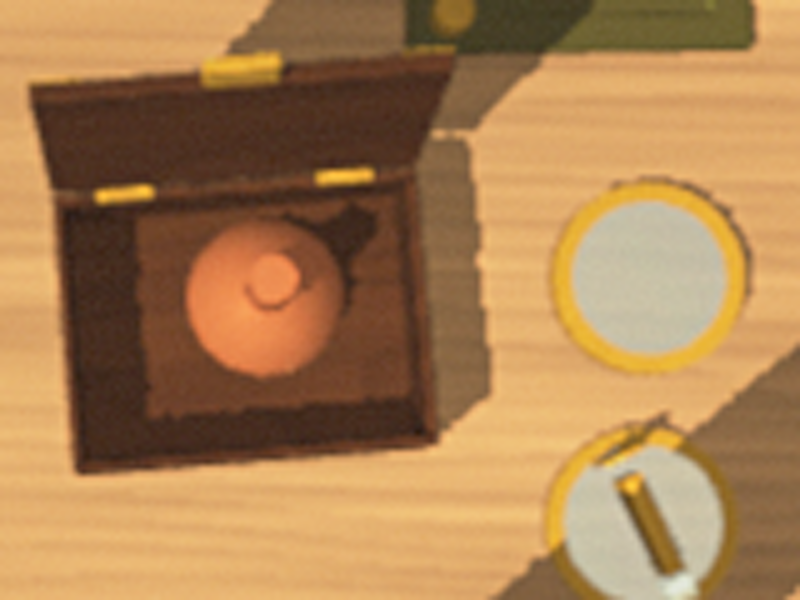

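The crop confirms the choices: bell neck top at crop (277,277), the circle's bridge from (628,485) to (675,570) with its vane at (633,440), and the plain cover above it. The case's front rim corners are at crop (78,472) and (437,443).

```bash
python3 - <<'E'
from h import *
f=lambda x,y,z:atz("top",115+(y+.5)/5-.5,290+(x+.5)/5-.5,z)
r4=lambda v:np.round(v,4)
print("neck",r4(f(277,277,.091)),"mouth",r4(f(265,297,.010)))
FL,FR,BR,BL=[f(*p,.066) for p in((78,472),(437,443),(415,180),(57,195))]
print("corners",r4([FL,FR,BR,BL]))
print("front len",np.linalg.norm(FL-FR),"side",np.linalg.norm(FR-BR),np.linalg.norm(FL-BL))
v=FL-FR; yaw=np.arctan2(v[1],v[0])-np.pi/2; print("yaw",np.degrees(yaw))
v=FL-FR+(BL-BR); print("yaw2",np.degrees(np.arctan2(v[1],v[0])-np.pi/2))
x=np.array([np.cos(yaw),np.sin(yaw)]); print("centre",r4((FL+FR)[:2]/2+.076*x), r4((FL+FR+BL+BR)/4))
h=(FL+FR)[:2]/2+.152*x;print("hinge",r4(h))
a,b=f(628,485,.036),f(675,570,.036); print("bridge",r4(a),r4(b),"mid",r4((a+b)/2),"len",np.linalg.norm(a-b),"ang",np.degrees(np.arctan2(*(a-b)[1::-1])))
# lid angle from tab px in both cams
for c,p in(("top",(129.3,337.3)),("scene",(190.0,306.9))):
    best=min(np.arange(1.5,1.95,.01),key=lambda q:np.linalg.norm(proj(c,[*(h-x*.166*np.cos(q)),.0665+.166*np.sin(q)])-p)); print(c,"lid",best,proj(c,[*(h-x*.166*np.cos(best)),.0665+.166*np.sin(best)]))
# refine case centre/yaw by top image circle of refl
print("obs",r4(ctrl.get_obs()["tool_pos"]))
E
```

```text
neck [ 0.5568 -0.0503  0.091 ] mouth [ 0.5553 -0.0484  0.01  ]
corners [[ 0.4522  0.0544  0.066 ]
 [ 0.4711 -0.1394  0.066 ]
 [ 0.6143 -0.1262  0.066 ]
 [ 0.603   0.0687  0.066 ]]
front len 0.19469777407202407 side 0.14374166706600908 0.1514519354729548
yaw 5.57626210441261
yaw2 4.442794794091526
centre [ 0.5373 -0.0351] [ 0.5351 -0.0356  0.066 ]
hinge [ 0.6129 -0.0278]
bridge [ 0.4507 -0.2498  0.036 ] [ 0.4042 -0.2759  0.036 ] mid [ 0.4274 -0.2628  0.036 ] len 0.053400703606914984 ang 29.26040283597217
top lid 1.6900000000000002 [129.49245832 338.42454527]
scene lid 1.8000000000000003 [189.97488728 304.72558772]
obs [ 0.3001 -0.6046  0.2266]
```

Call:
{"method": "send_rows", "body": {"increments": [[[0.2,0.3,0.1,0],[0.3,0.6,0.1,-0.1],[0.4,0.9,0.1,-0.1],[0.4,0.9,0.1,-0.1]]], "jaw": 1}}

```text
clock: 2.5
tool_pos: [0.3811, -0.4219, 0.2474]
orientation: [-180.0, 0.1, -162.0]
force: [0.7, 0.4, 0.6]
opening: 0.0877
gripper_force: 0.0
```

Call:
{"method": "send_rows", "body": {"increments": [[[0.2,0.3,0,0],[0.3,0.6,0,-0.1],[0.4,0.9,0,-0.15],[0.4,0.9,0,-0.15]]]}}

```text
clock: 3.0
tool_pos: [0.4613, -0.2422, 0.2469]
orientation: [-180.0, 0.1, -174.9]
force: [-0.0, -0.3, 0.4]
opening: 0.0875
gripper_force: 0.0
```

Call:
{"method": "send_rows", "body": {"increments": [[[0.2,0.3,0,0],[0.3,0.6,0,0],[0.48,0.97,0,0],[0.48,0.97,0,0],[0.48,0.97,0,0],[0.48,0.97,0,0]]]}}

```text
clock: 3.75
tool_pos: [0.556, -0.0516, 0.2464]
orientation: [-180.0, -0.0, -175.1]
force: [-0.5, -0.3, -0.6]
opening: 0.0875
gripper_force: 0.0
```

Call:
{"method": "send_rows", "body": {"increments": [[[0,0.01,-0.25,0],[0,0.01,-0.5,0],[0,0.01,-0.7,0],[0,0.01,-0.85,0],[0,0.01,-0.95,0],[0,0.01,-0.95,0],[0,0.01,-0.95,0]]]}}

```text
clock: 4.62
tool_pos: [0.5566, -0.0494, 0.0575]
orientation: [-180.0, 0.1, -175.1]
force: [-0.1, 0.8, 0.3]
opening: 0.0874
gripper_force: 0.0
```

Call:
{"method": "send_rows", "body": {"increments": [[[0,0,0,0],[0,0,0,0],[0,0,0,0],[0,0,0,0],[0,0,0,0],[0,0,0,0],[0,0,0,0]]], "jaw": 0}}

```text
clock: 5.5
tool_pos: [0.5561, -0.0485, 0.0565]
orientation: [180.0, 0.0, -175.1]
force: [0.0, 0.4, 0.9]
opening: 0.0254
gripper_force: 30.0
```

Call:
{"method": "send_rows", "body": {"increments": [[[0,0,0.1,0],[0,0,0.3,0],[0,0,0.5,0],[0,0,0.65,0],[0,0,0.65,0]]]}}

```text
clock: 6.12
tool_pos: [0.5573, -0.0484, 0.1888]
orientation: [180.0, 0.2, -175.1]
force: [0.1, 0.6, -3.1]
opening: 0.0257
gripper_force: 30.0
```

Call:
{"method": "send_rows", "body": {"increments": [[[-0.08,0.2,0,0],[-0.2,0.45,0,0],[-0.3,0.7,0,0],[-0.4,0.9,0,0]]]}}

```text
clock: 6.62
tool_pos: [0.4745, 0.1326, 0.1851]
orientation: [-180.0, -0.1, -175.1]
force: [-0.4, -0.1, -2.4]
opening: 0.0255
gripper_force: 30.0
```

Call:
{"method": "send_rows", "body": {"increments": [[[-0.1,0.2,0,0],[-0.17,0.4,0,0],[-0.23,0.6,0,0],[-0.23,0.6,0,0],[-0.23,0.6,0,0]]]}}

```text
clock: 7.25
tool_pos: [0.4294, 0.2508, 0.1853]
orientation: [-179.9, -0.1, -175.1]
force: [-0.4, 0.0, -2.9]
opening: 0.0255
gripper_force: 30.0
```

Call:
{"method": "send_rows", "body": {"increments": [[[0,0.01,-0.2,0],[0,0.01,-0.4,0],[0,0.01,-0.52,0],[0,0.01,-0.58,0],[0,0.01,-0.62,0],[0,0.01,-0.64,0],[0,0.01,-0.64,0]]]}}

```text
clock: 8.12
tool_pos: [0.4303, 0.2536, 0.0589]
orientation: [180.0, 0.0, -175.1]
force: [-0.5, -1.1, -2.6]
opening: 0.0254
gripper_force: 30.0
```

Call:
{"method": "send_rows", "body": {"increments": [[[0,0,-0.005,0],[0,0,-0.01,0],[0,0,-0.01,0],[0,0,-0.01,0]]]}}

```text
clock: 8.62
tool_pos: [0.4302, 0.2535, 0.0567]
orientation: [180.0, 0.0, -175.1]
force: [-0.8, -0.6, -2.0]
opening: 0.0253
gripper_force: 30.0
```

Close to contact, so I open, then rise clear.

Call:
{"method": "send_rows", "body": {"increments": [[[0,0,-0.003,0],[0,0,-0.005,0],[0,0,-0.005,0]]]}}

```text
clock: 9.0
tool_pos: [0.4302, 0.2535, 0.0564]
orientation: [180.0, 0.0, -175.1]
force: [-3.6, -2.4, 8.2]
opening: 0.0256
gripper_force: 30.0
```

Call:
{"method": "send_rows", "body": {"increments": [[[0,0,0,0],[0,0,0,0],[0,0,0,0],[0,0,0,0],[0,0,0,0],[0,0,0,0]]], "jaw": 1}}

```text
clock: 9.75
tool_pos: [0.4301, 0.2534, 0.0555]
orientation: [-180.0, -0.0, -175.1]
force: [-0.0, -0.1, 0.3]
opening: 0.0796
gripper_force: 0.0
```

Call:
{"method": "send_rows", "body": {"increments": [[[0,0,0.2,0],[0,0,0.45,0],[0,0,0.7,0],[0,0,0.85,0],[0,0,0.85,0]]]}}

```text
clock: 10.38
tool_pos: [0.4311, 0.2544, 0.2283]
orientation: [179.8, 0.2, -175.1]
force: [0.8, 0.4, -0.6]
opening: 0.0876
gripper_force: 0.0
```

```bash
python3 - <<'E'
from h import *
im=save("top","top1.png")[:,:,::-1]
c=lambda a:cv2.resize(a,None,fx=10,fy=10,interpolation=cv2.INTER_CUBIC)
cv2.imwrite("pics/crop2.png",c(im[190:250,390:450]))
for m in ctrl.trace("circle","top")[:2]: print(m["conf"],m["bbox"])
save("scene","s1.png")
for t in("reflector","mat"):
  for c in("scene",):
    for m in ctrl.trace(t,c)[:2]: print(t,c,m["conf"],m["bbox"])
print(proj("scene",[.43,.2535,.006]))
E
```

```text
0.78 [401.2, 199.2, 438.3, 239.0]
0.45 [400.6, 151.3, 440.4, 192.5]
reflector scene 0.94 [387.6, 191.8, 416.0, 219.8]
reflector scene 0.35 [269.1, 185.8, 341.1, 231.3]
mat scene 0.93 [442.5, 207.1, 486.1, 232.4]
mat scene 0.85 [390.4, 165.4, 427.8, 187.7]
[214.12299437 403.04070817]
```

View pics/crop2.png

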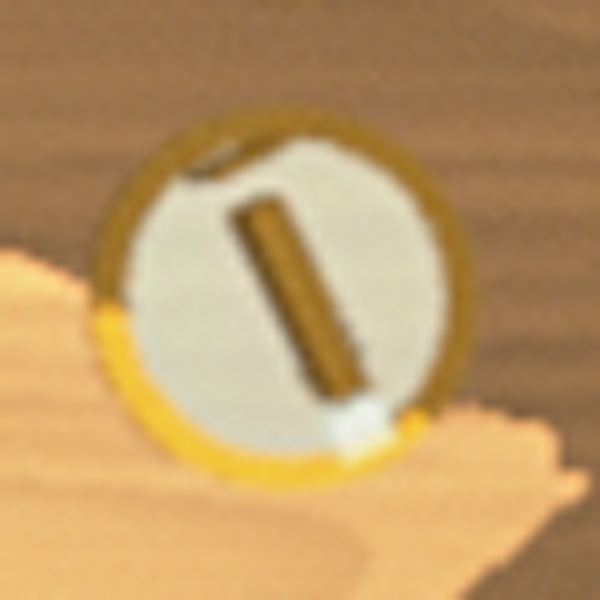

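View pics/s1.png

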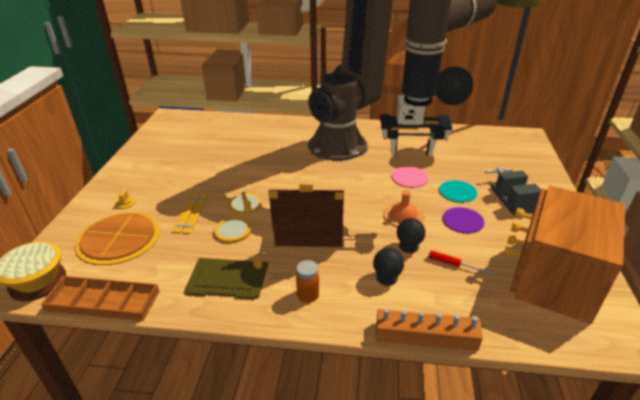

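The reflector stands upright on the cork mat (scene row 213, col 404). In the second crop the disc outline is centred at (283,297) with radius 192, and the bridge's top runs from (264,200) to (345,388).

```bash
python3 - <<'E'
from h import *
f=lambda x,y,z:atz("top",190+(y+.5)/10-.5,390+(x+.5)/10-.5,z)
print(f(283.5,297.5,.006)); a,b=f(264,200,.036),f(345,388,.036)
print(a,b,(a+b)/2,np.linalg.norm(a-b),np.degrees(np.arctan2(*(a-b)[1::-1])))
E
```

```text
[ 0.42951094 -0.26479015  0.006     ]
[ 0.4564639  -0.25183513  0.036     ] [ 0.40481838 -0.27435514  0.036     ] [ 0.43064114 -0.26309513  0.036     ] 0.05634190361511486 23.559584747868062
```

Call:
{"method": "send_rows", "body": {"increments": [[[0,-0.25,0,0.08],[0,-0.55,0,0.16],[0,-0.85,0,0.257],[0,-0.86,0,0.257]]]}}

```text
clock: 11.12
tool_pos: [0.4292, 0.0782, 0.2249]
orientation: [-180.0, -0.1, -153.1]
force: [0.0, -0.0, -0.2]
opening: 0.0875
gripper_force: 0.0
```

Call:
{"method": "send_rows", "body": {"increments": [[[0,-0.3,0,0],[0,-0.58,0,0],[0,-0.86,0,0],[0,-0.86,0,0]]]}}

```text
clock: 11.62
tool_pos: [0.4296, -0.0932, 0.2247]
orientation: [180.0, -0.1, -153.3]
force: [0.4, 0.9, 0.5]
opening: 0.0876
gripper_force: 0.0
```

Call:
{"method": "send_rows", "body": {"increments": [[[0,-0.3,0,0],[0,-0.58,-0.1,0],[0,-0.86,-0.2,0],[0,-0.86,-0.3,0],[0,-0.86,-0.3,0],[0,-0.86,-0.3,0]]]}}

```text
clock: 12.38
tool_pos: [0.4309, -0.2618, 0.166]
orientation: [-180.0, 0.0, -152.9]
force: [-0.6, 1.0, 0.2]
opening: 0.0873
gripper_force: 0.0
```

Call:
{"method": "send_rows", "body": {"increments": [[[0,-0.01,-0.2,0],[0,-0.01,-0.4,0],[0,-0.01,-0.55,0],[0,-0.01,-0.66,0],[0,-0.01,-0.72,0],[0,-0.01,-0.76,0],[0,-0.01,-0.76,0],[0,-0.01,-0.76,0]]]}}

```text
clock: 13.38
tool_pos: [0.4307, -0.2647, 0.0143]
orientation: [-180.0, 0.1, -153.0]
force: [-0.7, -0.3, -0.5]
opening: 0.0877
gripper_force: 0.0
```

Call:
{"method": "send_rows", "body": {"increments": [[[0,0,0,0],[0,0,0,0],[0,0,0,0],[0,0,0,0],[0,0,0,0],[0,0,0,0],[0,0,0,0],[0,0,0,0]]], "jaw": 0}}

```text
clock: 14.38
tool_pos: [0.4301, -0.2646, 0.0135]
orientation: [180.0, -0.0, -153.0]
force: [0.0, -0.7, 0.9]
opening: 0.013
gripper_force: 0.0
```

Call:
{"method": "send_rows", "body": {"increments": [[[0,0,0,0],[0,0,0,0],[0,0,0,0]]]}}

```text
clock: 14.75
tool_pos: [0.4301, -0.2646, 0.0135]
orientation: [180.0, -0.0, -153.0]
force: [-0.0, 0.7, -0.4]
opening: 0.0115
gripper_force: 29.9
```

Call:
{"method": "send_rows", "body": {"increments": [[[0,0,0.1,0],[0,0,0.3,0],[0,0,0.55,0],[0,0,0.75,0],[0,0,0.75,0],[0,0,0.75,0]]]}}

```text
clock: 15.5
tool_pos: [0.429, -0.264, 0.1623]
orientation: [179.9, -0.1, -153.0]
force: [-0.2, -1.1, -5.6]
opening: 0.012
gripper_force: 29.9
```

Call:
{"method": "send_rows", "body": {"increments": [[[0.1,0.2,0,-0.06],[0.2,0.4,0,-0.14],[0.27,0.57,0,-0.2],[0.27,0.57,0,-0.256]]]}}

```text
clock: 16.0
tool_pos: [0.4838, -0.1485, 0.1613]
orientation: [180.0, -0.2, -175.0]
force: [-0.3, -0.1, -5.2]
opening: 0.0115
gripper_force: 30.0
```

Call:
{"method": "send_rows", "body": {"increments": [[[0.1,0.2,0,0],[0.2,0.4,0,0],[0.265,0.57,0,0],[0.265,0.57,0,0],[0.265,0.57,0,0],[0.265,0.57,0,0]]]}}

```text
clock: 16.75
tool_pos: [0.5363, -0.0374, 0.1627]
orientation: [-180.0, -0.1, -175.1]
force: [-1.2, 0.1, -3.7]
opening: 0.0116
gripper_force: 30.0
```

```bash
python3 - <<'E'
from h import *
a=save("top","t2.png")[100:240,280:400,::-1]; b=save("scene","s2.png")[110:250,230:370,::-1]
cv2.imwrite("pics/crop3.png",cv2.resize(np.hstack([a,b]),None,fx=3,fy=3,interpolation=cv2.INTER_CUBIC)); print(ctrl.get_obs()["tool_pos"],ctrl.get_obs()["moment"])
E
```

```text
[ 0.53667634 -0.03733003  0.16326365] [-0.08232526  0.01505004  0.02445246]
```

View pics/crop3.png

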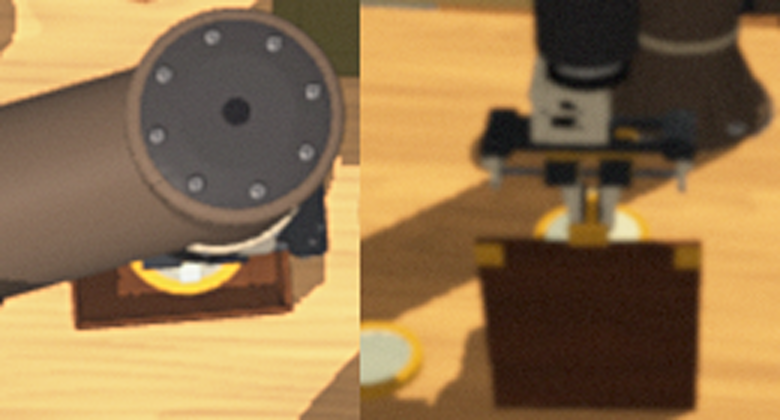

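The circle hangs flat and centred over the case, clear of the lid, so I lower it gently.

Call:
{"method": "send_rows", "body": {"increments": [[[0,0.01,-0.12,0],[0,0.01,-0.25,0],[0,0.01,-0.38,0],[0,0.01,-0.5,0],[0,0.01,-0.58,0],[0,0.01,-0.64,0],[0,0.01,-0.68,0],[0,0.01,-0.69,0],[0,0.01,-0.69,0],[0,0.01,-0.69,0]]]}}

```text
clock: 18.1
tool_pos: [0.5375, -0.0345, 0.0261]
orientation: [180.0, 0.1, -175.0]
force: [0.3, -0.1, -5.0]
opening: 0.012
gripper_force: 30.0
```

Hanging freely, about 6 mm to go.

Call:
{"method": "send_rows", "body": {"increments": [[[0,0,-0.01,0],[0,0,-0.02,0],[0,0,-0.025,0],[0,0,-0.025,0],[0,0,-0.025,0]]]}}

```text
clock: 18.73
tool_pos: [0.5371, -0.0346, 0.0206]
orientation: [-180.0, -0.0, -175.0]
force: [0.4, 0.1, -5.1]
opening: 0.0114
gripper_force: 30.0
```

Call:
{"method": "send_rows", "body": {"increments": [[[0,0,-0.003,0],[0,0,-0.006,0],[0,0,-0.006,0],[0,0,-0.006,0]]]}}

```text
clock: 19.23
tool_pos: [0.5371, -0.0346, 0.0196]
orientation: [-180.0, 0.0, -175.0]
force: [-0.4, 0.5, 0.4]
opening: 0.0118
gripper_force: 30.0
```

Call:
{"method": "send_rows", "body": {"increments": [[[0,0,0,0],[0,0,0,0],[0,0,0,0],[0,0,0,0],[0,0,0,0],[0,0,0,0],[0,0,0,0]]], "jaw": 1}}

```text
clock: 20.1
tool_pos: [0.5371, -0.0346, 0.0194]
orientation: [-180.0, 0.0, -175.0]
force: [0.1, 0.3, 0.1]
opening: 0.0761
gripper_force: 0.0
```

Call:
{"method": "send_rows", "body": {"increments": [[[0,0,0.1,0],[0,0,0.3,0],[0,0,0.6,0],[0,0,0.9,0],[0,0,0.98,0],[0,0,0.98,0]]]}}

```text
clock: 20.85
tool_pos: [0.5375, -0.0344, 0.2163]
orientation: [180.0, 0.1, -175.0]
force: [-0.6, 0.6, -0.8]
opening: 0.0877
gripper_force: 0.0
```

Call:
{"method": "send_rows", "body": {"increments": [[[0,0,0.15,0],[0,0,0.32,0],[0,0,0.32,0],[0,0,0.32,0]]], "jaw": 0}}

```text
clock: 21.35
tool_pos: [0.5363, -0.0345, 0.2772]
orientation: [180.0, -0.2, -175.0]
force: [0.4, -0.2, -0.8]
opening: 0.0531
gripper_force: 0.0
```

Call:
{"method": "send_rows", "body": {"increments": [[[0.2,0.02,0,0],[0.4,0.03,0,0],[0.6,0.05,0,0],[0.78,0.065,0,0],[0.78,0.065,0,0],[0.78,0.065,0,0]]]}}

```text
clock: 22.1
tool_pos: [0.6923, -0.0217, 0.2772]
orientation: [-180.0, -0.2, -175.0]
force: [0.2, -0.0, 0.1]
opening: 0.0005
gripper_force: 0.0
```

```bash
python3 - <<'E'
from h import *
print(atz("top",80,328,.1),ctrl.get_obs()["tool_pos"])
a=save("top","t3.png")[100:240,280:400,::-1]; b=save("scene","s3.png")[110:250,230:370,::-1]
cv2.imwrite("pics/crop4.png",cv2.resize(np.hstack([a,b]),None,fx=3,fy=3,interpolation=cv2.INTER_CUBIC))
for c in("scene","top"):
  for t in("lid_tab","lid_hinge"): print(c,t,[(round(x["conf"],2),np.round(x["pixel"],1).tolist()) for x in ctrl.spot_point(t,c)][:2])
E
```

```text
[ 0.79602731 -0.00138757  0.1       ] [ 0.69231708 -0.02165631  0.27716304]
scene lid_tab [(0.9, [190.4, 304.0])]
scene lid_hinge [(0.87, [228.1, 307.2])]
top lid_tab [(0.76, [129.9, 338.5]), (0.48, [119.0, 256.3])]
top lid_hinge [(0.78, [151.6, 336.6]), (0.58, [181.3, 338.2])]
```

View pics/crop4.png

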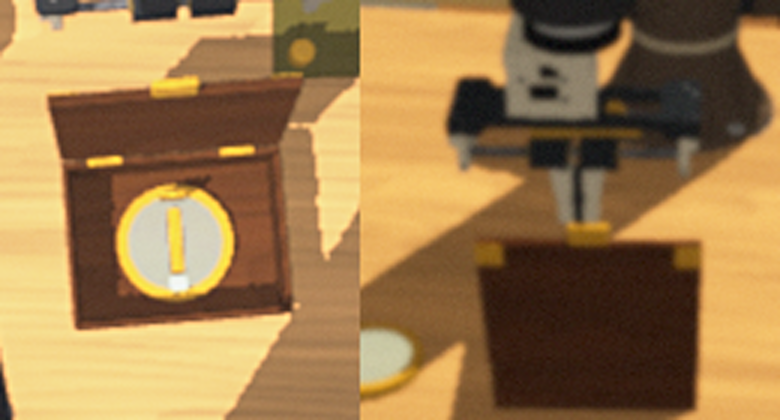

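```bash
python3 - <<'E'
from h import *
print("tcp proj",proj("scene",[.692,-.0217,.277]))
def tri(a,b):
    A=[];B=[]
    for c,p in(("top",a),("scene",b)):
        e,d=ray(c,*p); M=np.eye(3)-np.outer(d,d); A.append(M);B.append(M@e)
    return np.linalg.lstsq(np.vstack(A),np.hstack(B),rcond=None)[0]
print(tri((129.3,338.5),(190.2,305)),tri((152,337.5),(228.2,307.5)))
E
```

```text
tcp proj [183.18870653 302.57034932]
[ 0.6362095  -0.02620589  0.217514  ] [ 0.60865644 -0.02881698  0.0661344 ]
```

Call:
{"method": "send_rows", "body": {"increments": [[[0,0,-0.15,0],[0,0,-0.3,0],[0,0,-0.38,0],[0,0,-0.38,0],[0,0,-0.38,0]]]}}

```text
clock: 23.02
tool_pos: [0.6938, -0.0216, 0.2048]
orientation: [-180.0, 0.1, -175.0]
force: [-0.4, -0.7, 0.3]
opening: 0.0004
gripper_force: 0.0
```

Call:
{"method": "send_rows", "body": {"increments": [[[-0.05,0,0,0],[-0.1,-0.01,0,0],[-0.14,-0.01,0,0],[-0.18,-0.01,0,0],[-0.22,-0.02,0,0],[-0.26,-0.02,-0.01,0],[-0.3,-0.03,-0.02,0],[-0.3,-0.03,-0.02,0]]]}}

```text
clock: 24.02
tool_pos: [0.6321, -0.0278, 0.1992]
orientation: [180.0, -0.1, -175.0]
force: [-0.3, 0.9, -0.3]
opening: 0.0004
gripper_force: 0.0
```

Call:
{"method": "send_rows", "body": {"increments": [[[-0.06,-0.01,0,0],[-0.12,-0.01,-0.01,0],[-0.18,-0.02,-0.02,0],[-0.23,-0.02,-0.035,0],[-0.29,-0.02,-0.055,0],[-0.34,-0.03,-0.075,0]]]}}

```text
clock: 24.78
tool_pos: [0.5642, -0.0334, 0.1839]
orientation: [180.0, -0.0, -175.0]
force: [2.1, 0.9, -0.3]
opening: 0.0005
gripper_force: 0.9
```

```bash
python3 - <<'E'
from h import *
b=save("scene","s4.png")[110:250,230:370,::-1]
cv2.imwrite("pics/crop5.png",cv2.resize(b,None,fx=4,fy=4,interpolation=cv2.INTER_CUBIC))
o=ctrl.get_obs();print(o["force"],o["tool_pos"])
E
```

```text
[-0.58468382  0.36904501 -1.34195008] [ 0.56274555 -0.03364586  0.18337582]
```

View pics/crop5.png

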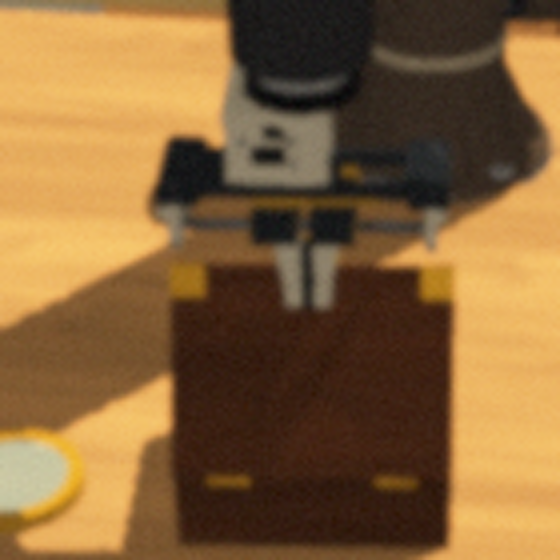

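The picture shows the fingertips on the lid's outer face, with the lid following at about 60°, so I continue along the arc.

Call:
{"method": "send_rows", "body": {"increments": [[[-0.05,-0.005,-0.03,0],[-0.09,-0.01,-0.06,0],[-0.135,-0.01,-0.09,0],[-0.175,-0.015,-0.13,0],[-0.21,-0.02,-0.17,0],[-0.25,-0.02,-0.217,0],[-0.28,-0.025,-0.265,0],[-0.305,-0.025,-0.315,0],[-0.325,-0.03,-0.37,0],[-0.34,-0.03,-0.42,0],[-0.345,-0.03,-0.455,0],[-0.35,-0.03,-0.485,0]]]}}

```text
clock: 26.32
tool_pos: [0.4949, -0.0397, 0.0868]
orientation: [-180.0, -0.0, -175.0]
force: [-0.0, -0.0, 1.9]
opening: 0.0001
gripper_force: 0.5
```

Call:
{"method": "send_rows", "body": {"increments": [[[0,0,-0.02,0],[0,0,-0.035,0],[0,0,-0.045,0],[0,0,-0.05,0],[0,0,-0.05,0],[0,0,-0.05,0]]]}}

```text
clock: 27.08
tool_pos: [0.4953, -0.0395, 0.0775]
orientation: [180.0, 0.0, -175.0]
force: [-0.1, 0.8, -0.3]
opening: 0.0001
gripper_force: 0.0
```

Call:
{"method": "send_rows", "body": {"increments": [[[0,0,-0.005,0],[0,0,-0.01,0],[0,0,-0.01,0]]]}}

```text
clock: 27.45
tool_pos: [0.4954, -0.0395, 0.0767]
orientation: [-180.0, 0.0, -175.0]
force: [-4.4, 2.1, 14.3]
opening: 0.0004
gripper_force: 7.4
```

14 N means it has hit the rim stop: shut. I retreat upward and check.

Call:
{"method": "send_rows", "body": {"increments": [[[0,0,0.1,0],[0,0,0.3,0],[0,0,0.6,0],[-0.1,0,0.8,0],[-0.3,0,0.8,0],[-0.3,0,0.8,0],[-0.3,0,0.8,0]]]}}

```text
clock: 28.32
tool_pos: [0.4353, -0.0395, 0.2356]
orientation: [180.0, 0.1, -175.0]
force: [0.6, -0.5, -0.6]
opening: 0.0008
gripper_force: 0.0
```

```bash
python3 - <<'E'
from h import *
b=save("scene","s5.png")[150:300,200:440,::-1]
cv2.imwrite("pics/crop6.png",cv2.resize(b,None,fx=3.3,fy=3.3,interpolation=cv2.INTER_CUBIC))
print(proj("scene",[.6105,-.029,.0665]),[proj("scene",[.6105-.152*np.cos(q),-.042,.0765+.152*np.sin(q)]) for q in(0,.05,.1)])
E
```

```text
[228.47231138 306.66861172] [array([194.92136131, 309.76221834]), array([192.95569252, 309.70400069]), array([191.05167305, 309.62780057])]
```

View pics/crop6.png

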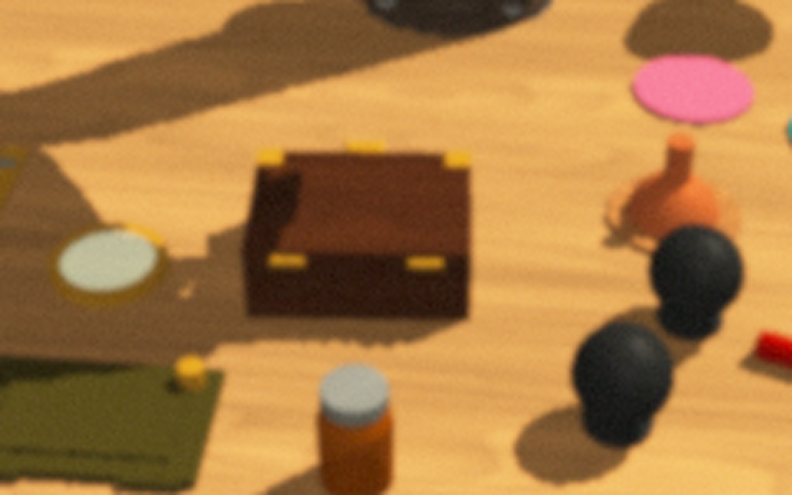

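The lid is shut (front edge at scene row 196, where a closed lid would appear at about 195), the reflector is upright on the cork mat, and the bystanders look undisturbed.

```bash
python3 -c "
from plant import ctrl
print(ctrl.close_job())"
```

```text
the job is handed in; nothing more can be done
None
```

The job is handed in, with no verdict returned: the reflector stands on the cork mat, the azimuth circle lies flat in the case, and the lid is shut; the last pictures showed nothing else out of place.

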